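# Find the hidden tile catch and release the spice tray

### The arm

A 6-joint arm with a two-finger parallel gripper is mounted at the origin on the work surface. World frame = base frame: x ahead of the robot, y to its left, z up, the work surface at z = 0. Lengths are in m, angles in rad, forces in N, time in s.
With the tool pointing down it reaches from about 0.225 to 0.875 m from the base axis. Payload 3.4 kg.
Tool frame: the origin (TCP) lies on the centre line of the jaws, within the pads' length; the fingertips stand 19 mm ahead of it and the grasp point (between the pads) is the TCP (nose_length is the distance from the TCP to the fingertips, in m); z points along the fingers, y is the direction in which the jaws open and shut (so a half turn about z gives the same grasp; the last joint's range is limited). The gripper opens to 85 mm and grips with 20 to 120 N. Pads are 22 mm wide; open, the fingers measure 114 mm over their backs; the gripper's body (76 mm by 85 mm) begins 54 mm behind the grasp point. The pads swing forward as they close: fully open they stand 13 mm farther back than shut.
Start: joints at [-1.246, 0.276, 1.505, -0, 1.361, -0.121], TCP at [0.248, -0.519, 0.223] pointing down, gripper open.
Joint ranges: [-2.89, 2.89], [-0.75, 2.08], [0.22, 2.7], [-1.18, 4.32], [0.11, 2.71], [-2.7, 2.7]. Speed limits (rad/s): [2.57, 2.57, 3.14, 3.14, 3.14, 3.14].

### API

Orientations are given as a unit quaternion [w, x, y, z].
In Python, from rig import * gives the robot as it stands.
- The arm moves only by the shell command python3 -m jog 'ROWS' [OPENING] [FORCE]. ROWS is JSON, one flat list of numbers, 6 for each row, row after row: the shift along the tool's x, y, z in mm, then the turn, a rotation vector about the tool's x, y, z in degrees. In form: [tx, ty, tz, wx, wy, wz, tx, ty, tz, wx, wy, wz, ...]. A call has 1 to 10 rows; each row is the pose to reach, as a shift and turn from the pose commanded when the call began, along the tool's axes at that moment; what a row does not reach only later rows make up. A row lasts 1/8 s, in which the tool goes at most 62.5 mm and 10.7 degrees, less where a joint would pass 70% of its speed; a pose out of reach is approached as far as the arm can. A call with a gripper value outside its range is refused whole. OPENING is the closure, from 0 (fully open) to 1 (shut), set as the call begins (- or left out, the last holds). The fingers move at their own pace and stop on an object; FORCE is the grip in N (left out, the last holds). Time passes only in rows, so rows that repeat a pose let the fingers close. It gives the time, the measured TCP pose, the force and the opening at its end, in the units of the state.
- get_state(): the state, without advancing time (a new reading comes with each control period).
- get_image(name): name is "scene" or "side" or "wrist"; returns a dict with "frame" (420x560x3 uint8, red, green, blue), "camera_matrix" (3x3 intrinsics, pixels), "k1" (the pictures are not rectified: a ray, as slopes to the right and down, at radius r is drawn at 1 + k1 r^2 times it, then the intrinsics apply), "rvec" (rotation vector, rad) and "tvec" (3), from world to camera coordinates, as OpenCV has them. Camera axes: x right, y down, z forward; pixel columns grow to the right and rows downward; lengths in m; the calibration is good to about 2 mm. A picture is of the moment at which its call begins. There is no depth.
- sign_off(): hands the job in, once; it reports no verdict.
The state is a dict: "clock": time; "qpos": joint angles; "qd": joint speeds; "effort": joint torques, N m; "position": TCP position; "ee_rot": TCP orientation; "contact_force": force on the tool from outside, world axes, zero at the start; "moment": the same for the moment, N m; "width": finger opening in m.
Only numpy, scipy, OpenCV 4.12 (cv2) and the standard library are available. Lean on these libraries where they do the work, as an engineer would, in place of code of your own. Each camera call takes 0.05 s, during which the arm holds its last target.

### The job

The tray under the cedar shelf is held by a concealed catch: one of the five alike tiles set flush in the plank gives when pressed. Feel along the tiles with your fingertips, pressing each gently until one gives, then press that one home so that the tray springs right out, and take your hand away. Leave the tins, the mortar and the jar standing where they are.

Things in the scene. Friction and masses are not known exactly. Their poses are not given: they have to be found in the camera images.
- shelf: Low cedar plank shelf, fixed on the counter: plank 240 x 460 x 20 mm on two end boards, top face 115 mm above the counter. Origin on the counter under the plank's centre; x points to its back, y along the plank, z up; its front edge (x = -120 mm) faces the robot. Five square tiles are let in flush in one row along y at x = -60 mm, 74 mm apart (centres at y = -148, -74, 0, 74, 148 mm).
- tray (a joint): Travel of the beech tray that fills the space under the plank, in m: 0 = shut and latched, its front board level with the plank's front edge; 0.09 = fully out towards the robot, at its stop. Unlatched, a damped spring of about 2 N pushes it out by itself in about a second and keeps it there.
- catch (a joint): Depth by which the one loose tile is pressed in, in m: 0 = flush, 0.008 = at its stop. Spring: about 2 N starts it, about 7 N takes it to the stop; the tray is let go about 5 mm down. The tile comes back flush when let go.
- tile_a: One of the five like white glazed tiles, 54 x 54 mm, in a 56 mm opening. Origin at the centre of its top face when flush with the plank (115 mm above the counter), axes as the shelf's. Four of the five are set solid; one is the sprung catch. They look alike and are dealt anew to the five places each time, so neither name nor place tells which gives; only pressing does. The glaze bears 60 N.
- tile_b: One of the five like white glazed tiles, 54 x 54 mm, in a 56 mm opening. Origin at the centre of its top face when flush with the plank (115 mm above the counter), axes as the shelf's. Four of the five are set solid; one is the sprung catch. They look alike and are dealt anew to the five places each time, so neither name nor place tells which gives; only pressing does. The glaze bears 60 N.
- tile_c: One of the five like white glazed tiles, 54 x 54 mm, in a 56 mm opening. Origin at the centre of its top face when flush with the plank (115 mm above the counter), axes as the shelf's. Four of the five are set solid; one is the sprung catch. They look alike and are dealt anew to the five places each time, so neither name nor place tells which gives; only pressing does. The glaze bears 60 N.
- tile_d: One of the five like white glazed tiles, 54 x 54 mm, in a 56 mm opening. Origin at the centre of its top face when flush with the plank (115 mm above the counter), axes as the shelf's. Four of the five are set solid; one is the sprung catch. They look alike and are dealt anew to the five places each time, so neither name nor place tells which gives; only pressing does. The glaze bears 60 N.
- tile_e: One of the five like white glazed tiles, 54 x 54 mm, in a 56 mm opening. Origin at the centre of its top face when flush with the plank (115 mm above the counter), axes as the shelf's. Four of the five are set solid; one is the sprung catch. They look alike and are dealt anew to the five places each time, so neither name nor place tells which gives; only pressing does. The glaze bears 60 N.
- tin_1: Round aluminium spice tin with a screw lid, loose, 61 mm across, 52 mm high, standing on the back half of the plank; origin at the centre of its underside.
- tin_2: Round aluminium spice tin with a screw lid, loose, 61 mm across, 52 mm high, standing on the back half of the plank; origin at the centre of its underside.
- mortar: Blue ceramic mortar, loose, 84 mm across, 60 mm high, on the back half of the plank; origin at the centre of its underside.
- jar: Glass jar with metal lid, loose, 60 mm across, 68 mm high, on the back half of the plank; origin at the centre of its underside.
Mind the look-alikes: they are no part of the job. Of the things like the mortar, leave any that is pink or turquoise; of the rest the larger one is meant.

How it is judged:
By the outcome, as a careful person would: the job done as asked, in the order asked, and still so for the second after the job is handed in, with the robot touching nothing.
It also fails if it takes over 51 s, if anything falls off the work surface, if the arm or the gripper's body presses on something with over 40 N, if the wrist force passes 120 N, or if a joint passes its speed limit or range.

## Working session

There is one attempt and no reset: what is moved stays moved. The work goes in short steps, Python scripts to look and compute and a shell command to move; the robot and the scene stay as the last step left them, time stands still between calls to the robot, and variables do not carry over. Pictures are saved under pics/ and viewed, and the job is handed in when it is done.

```bash
mkdir -p pics; ls; python3 - <<'E'
from rig import *
import cv2
s=get_state(); print({k:(np.round(v,3).tolist() if hasattr(v,'__len__') else v) for k,v in s.items()}) if 'np' in globals() else print(s)
for n in ['scene','side','wrist']:
    im=get_image(n); cv2.imwrite(f'pics/{n}0.png',im['frame'][:,:,::-1]); print(n,im['camera_matrix'],im['k1'],im['rvec'],im['tvec'])
E
```

```text
pics
{'clock': 0.0, 'qpos': array([-1.24600234e+00,  2.76607958e-01,  1.50616583e+00, -3.96030333e-08,
        1.36069941e+00, -1.21003198e-01]), 'qd': array([ 9.43473856e-05, -3.79646141e-04,  1.27989614e-03, -4.56139307e-04,
       -7.37881350e-04, -1.11037347e-03]), 'effort': array([-2.36487234e-03, -4.16775334e+01, -2.45804143e+01, -1.33275153e-04,
        1.13292964e-02, -8.79111866e-06]), 'position': array([ 0.2477404 , -0.51827217,  0.22181931]), 'ee_rot': array([-9.35389189e-04,  9.75260360e-01,  2.21057337e-01, -9.56625524e-05]), 'contact_force': array([ 0.64235361,  0.09186454, -0.56663189]), 'moment': array([-0.00117594,  0.0018704 ,  0.00989559]), 'width': 0.0855367272020002}
scene [[421.22422925   0.         281.80692913]
 [  0.         421.22422925 210.30125328]
 [  0.           0.           1.        ]] -0.06344781081287267 [ 1.6204979   1.92316271 -0.80945751] [ 0.00865156 -0.34329838  1.45197051]
side [[384.19708308   0.         285.81040737]
 [  0.         384.19708308 211.79243564]
 [  0.           0.           1.        ]] 0.012927717927659505 [ 2.35998204 -0.18665766  0.09234103] [-0.57169692  0.18223626  0.75486684]
wrist [[323.8800116    0.         279.16063256]
 [  0.         323.8800116  209.59841419]
 [  0.           0.           1.        ]] -0.07691760645745638 [-2.45361114  1.54794755  0.21834315] [-0.57614153 -0.03408009  0.37840859]
```

View pics/scene0.png

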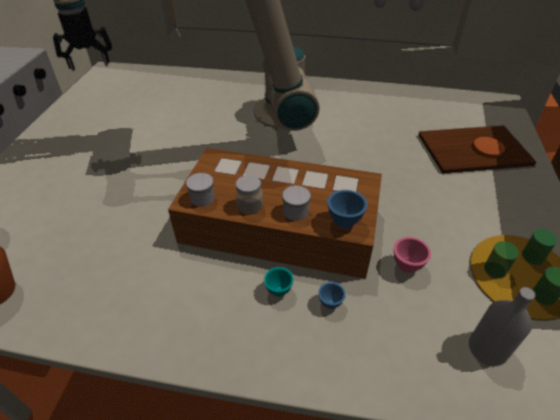

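View pics/side0.png

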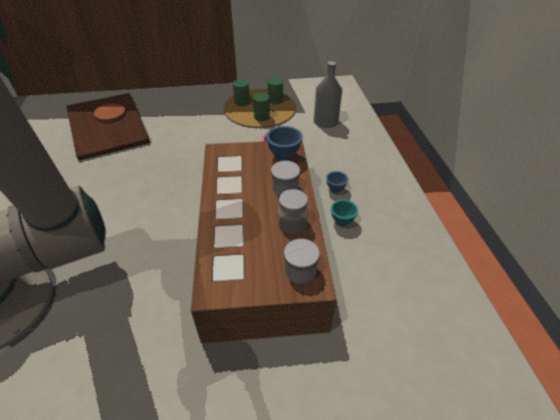

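View pics/wrist0.png

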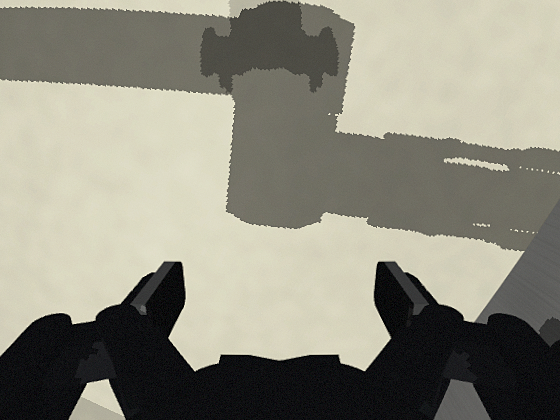

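The scene view shows the shelf with five white tiles at about (229,166), (256,171), (286,175), (315,179) and (345,184). The tins, jar and blue mortar (347,210) stand behind them. The side view shows the same tile row at columns 228-230, rows 163-267. The small blue bowl (332,296) and the pink and turquoise ones are look-alikes on the counter, out of the way. Next I measure the tile centres in both views.

```bash
cat > h.py <<'E'
from rig import *
import numpy as np, cv2
def cam(im):
    R=cv2.Rodrigues(np.array(im['rvec'],float))[0]; t=np.array(im['tvec'],float).ravel(); return R,t
def ray(im,uv):
    K=np.array(im['camera_matrix']);k=im['k1']
    d=np.array([k,0,0,0,0.])
    p=cv2.undistortPoints(np.array([[uv]],float),K,d)[0,0]
    R,t=cam(im); return -R.T@t, R.T@np.array([p[0],p[1],1])
def onz(im,uv,z):
    o,d=ray(im,uv); return o+d*(z-o[2])/d[2]
def proj(im,P):
    K=np.array(im['camera_matrix']);d=np.array([im['k1'],0,0,0,0.])
    return cv2.projectPoints(np.array(P,float).reshape(-1,1,3),np.array(im['rvec'],float),np.array(im['tvec'],float),K,d)[0][:,0]
E
python3 - <<'E'
from h import *
for n,roi in [('scene',(205,150,370,198)),('side',(205,145,250,290))]:
    im=get_image(n); f=im['frame']; hsv=cv2.cvtColor(f,cv2.COLOR_RGB2HSV)
    m=((hsv[...,1]<60)&(hsv[...,2]>130)).astype(np.uint8)*255
    z=np.zeros_like(m); x0,y0,x1,y1=roi; z[y0:y1,x0:x1]=m[y0:y1,x0:x1]
    cs,_=cv2.findContours(z,cv2.RETR_EXTERNAL,cv2.CHAIN_APPROX_NONE)
    for c in cs:
        a=cv2.contourArea(c)
        if a<100: continue
        M=cv2.moments(c); uv=(M['m10']/a,M['m01']/a)
        W=np.array([onz(im,p[0].astype(float),.115)[:2] for p in c],np.float32)
        (cx,cy),(w,h),ang=cv2.minAreaRect(W*1000)
        print(n,np.round(uv,1),a,np.round(onz(im,uv,.115),4),'rect',round(cx,1),round(cy,1),round(w,1),round(h,1),round(ang,1))
E
```

```text
scene [296.1 192.2] 234.0 [0.5337 0.1184 0.115 ] rect 531.2 117.6 38.4 60.5 9.6
scene [345.  183.2] 263.5 [0.4826 0.2288 0.115 ] rect 483.7 229.5 53.4 52.2 86.5
scene [314.8 179.3] 291.5 [0.4804 0.1559 0.115 ] rect 479.7 155.9 53.9 54.0 85.7
scene [285.6 174.8] 257.5 [0.4754 0.0837 0.115 ] rect 474.9 83.4 52.1 53.4 86.1
scene [251.8 176.4] 492.0 [0.495  0.0038 0.115 ] rect 493.7 4.3 55.0 103.6 78.6
scene [227.7 165.9] 257.0 [ 0.4653 -0.0649  0.115 ] rect 464.5 -65.3 53.7 54.0 86.4
scene [347.9 158.6] 771.5 [0.3852 0.2298 0.115 ] rect 389.1 227.5 83.4 123.4 8.6
side [228.1 267.5] 715.0 [ 0.4631 -0.0668  0.115 ] rect 462.6 -65.9 54.6 53.9 85.2
side [228.5 236.1] 548.0 [0.4681 0.0068 0.115 ] rect 468.7 7.7 54.0 54.1 85.4
side [228.6 208.3] 438.5 [0.4728 0.0824 0.115 ] rect 473.2 82.9 53.8 54.0 85.3
side [229.  184.7] 383.0 [0.4779 0.1549 0.115 ] rect 478.3 155.3 56.3 52.8 87.4
side [229.5 163.5] 324.5 [0.4835 0.2287 0.115 ] rect 483.1 229.4 56.3 54.0 85.3
```

The two views agree to about 2 mm, the spacing comes out at 74 mm, and the tiles measure 54 mm. The row is turned by -3.8°. Before moving I check the obstacles' clearance and where the wrist camera sits relative to the tool.

```bash
python3 - <<'E'
from h import *
from scipy.spatial.transform import Rotation as Ro
s=get_state(); q=s['ee_rot']; T=Ro.from_quat([q[1],q[2],q[3],q[0]]).as_matrix(); print(np.round(T,3).tolist())
im=get_image('wrist'); R,t=cam(im); print('cam in tool',np.round(T.T@(-R.T@t-s['position']),3))
a=np.radians(-3.8); ex=np.array([np.cos(a),np.sin(a),0]);
tiles=np.array([[.4636,-.066],[.4685,.0078],[.4735,.083],[.4785,.1555],[.4833,.229]])
print('spacings',np.linalg.norm(np.diff(tiles,axis=0),axis=1))
# object lids top centre: side & scene
sd=get_image('side');sc=get_image('scene')
for n,p,c,z in [('mortar',(284,137),(347,201),.175),('tinA',(286,171),(297,196),.167),('tinB',(293,200),(248,187),.167),('tinC',(301,254),(201,184),.167)]:
    for im,uv in((sd,p),(sc,c)):
        P=onz(im,uv,z); d=P[:2]-tiles[2]; print(n,np.round(P,3),'ahead of tile row',round(float(d@ex[:2]),3))
L=[]
for i,t in enumerate(tiles): L+= [np.round(T.T@(np.r_[t,.160]-s['position'])*1000).tolist()]
print(L, s['clock'])
f=sc['frame'][140:270,160:400]; cv2.imwrite('pics/crop1.png',cv2.resize(f,None,fx=3,fy=3,interpolation=cv2.INTER_CUBIC)[:,:,::-1])
E
```

```text
[[0.902, 0.431, -0.0], [0.431, -0.902, 0.001], [0.0, -0.001, -1.0]]
cam in tool [ 0.07   0.002 -0.15 ]
spacings [0.07396249 0.07536604 0.07267221 0.07365657]
mortar [0.611 0.229 0.175] ahead of tile row 0.127
mortar [0.609 0.235 0.175] ahead of tile row 0.125
tinA [0.598 0.121 0.167] ahead of tile row 0.121
tinA [0.603 0.129 0.167] ahead of tile row 0.126
tinB [0.597 0.033 0.167] ahead of tile row 0.126
tinB [0.592 0.02  0.167] ahead of tile row 0.122
tinC [ 0.587 -0.097  0.167] ahead of tile row 0.125
tinC [ 0.599 -0.085  0.167] ahead of tile row 0.136
[[390.0, -315.0, 63.0], [426.0, -380.0, 63.0], [463.0, -445.0, 63.0], [499.0, -509.0, 63.0], [535.0, -573.0, 63.0]] 0.25
```

View pics/crop1.png

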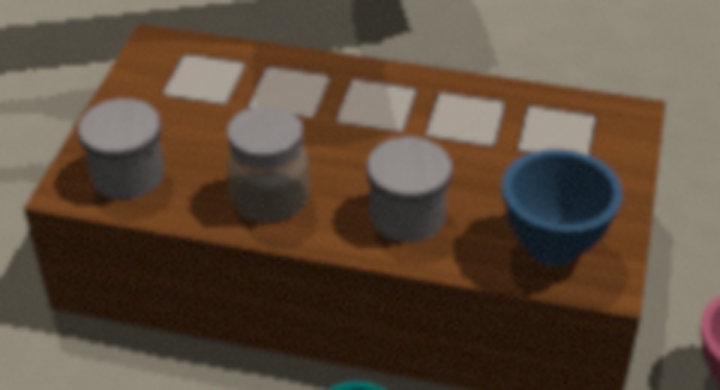

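The crop confirms the mortar is the larger blue one, standing on the plank. The things on the back half have their centres about 125 mm behind the tile row, so a downright tool over the tiles has plenty of room. I go to hover over the first tile with the fingers shut and the jaws in line with the row.

```bash
python3 -m jog '[45,-36,0,0,0,6, 90,-73,0,0,0,12, 135,-109,0,0,0,18, 180,-145,0,0,0,24, 225,-182,5,0,0,29.3, 270,-218,10,0,0,29.3, 315,-254,20,0,0,29.3, 360,-291,30,0,0,29.3, 390,-315,45,0,0,29.3, 390,-315,55,0,0,29.3]' 1 20; python3 - <<'E'
from h import *
im=get_image('side'); cv2.imwrite('pics/side1.png',im['frame'][:,:,::-1])
s=get_state(); print(s['clock'],s['position'],s['ee_rot'],s['contact_force'],s['width'],s['qpos'])
E
```

```text
clock: 1.65
position: [0.4646, -0.0642, 0.1672]
ee_rot: [-0.0, 1.0, -0.031, 0.0]
contact_force: [-0.4, -0.4, -0.3]
width: -0.0
1.7 [ 0.46315917 -0.0653832   0.16598116] [-8.22089112e-05  9.99508298e-01 -3.13221288e-02 -1.44177951e-03] [ 0.25903634 -0.60584564 -1.23405014] 1.2294220612498814e-05 [-2.88696676e-01  1.58325294e-01  1.81227455e+00 -6.23453397e-04
  1.17382331e+00  1.34499608e+00]
```

View pics/side1.png

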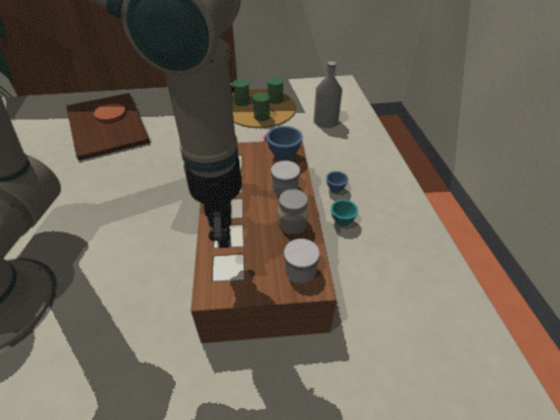

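The side view shows the shut fingers with their tip at about (217,242), above the first tile (228,267). I check that projection and lower most of the way.

```bash
python3 - <<'E'
from h import *
print(proj(get_image('side'),[[.464,-.065,.147],[.464,-.065,.115]]))
E
python3 -m jog '[0,0,9,0,0,0, 0,0,18,0,0,0, 0,0,25,0,0,0, 0,0,28,0,0,0, 0,0,28,0,0,0]'; python3 -m jog '[0,0,1,0,0,0,0,0,2,0,0,0,0,0,2,0,0,0]';python3 -m jog '[0,0,1,0,0,0,0,0,1,0,0,0]';
```

```text
[[226.76998186 255.51763106]
 [228.52609711 266.65182807]]
clock: 2.38
position: [0.4639, -0.0666, 0.1395]
ee_rot: [0.0, 0.999, -0.033, -0.0]
contact_force: [-0.2, -0.4, -0.3]
width: -0.0003
clock: 2.75
position: [0.464, -0.0664, 0.1377]
ee_rot: [0.0, 0.999, -0.033, 0.0]
contact_force: [-0.4, 0.3, 0.3]
width: -0.0001
clock: 3.0
position: [0.464, -0.0664, 0.1366]
ee_rot: [0.0, 0.999, -0.033, -0.0]
contact_force: [-0.9, -0.8, -0.3]
width: -0.0001
```

The tip should have shown at (227,255), and I read it higher and further left. I take an enlarged look before touching.

```bash
python3 - <<'E'
from h import *
a=get_image('side'); b=get_image('scene'); s=get_state(); p=s['position'].copy(); tip=p-[0,0,.019]
A=cv2.resize(a['frame'][180:300,170:290],(480,480),interpolation=cv2.INTER_CUBIC); B=cv2.resize(b['frame'][110:210,190:270],(384,480),interpolation=cv2.INTER_CUBIC)
u=proj(a,[tip])[0];v=proj(b,[tip])[0]; print(u,v,s['contact_force'])
cv2.circle(A,tuple(int(x) for x in (u-[170,180])*4),4,(0,255,0),1);cv2.circle(B,tuple(int(x) for x in (v-[190,110])*4.8),4,(0,255,0),1)
cv2.imwrite('pics/c2.png',np.hstack([A,B])[:,:,::-1])
E
```

```text
[228.43401566 266.41028184] [227.13845819 164.7191193 ] [ 0.96274798  0.52526987 -0.1150933 ]
```

View pics/c2.png

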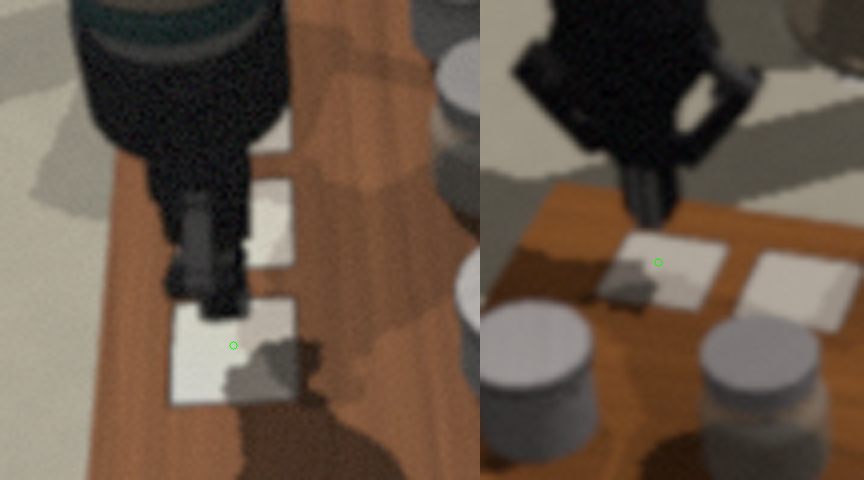

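```bash
python3 - <<'E'
from h import *
from scipy.optimize import least_squares
a=get_image('side'); b=get_image('scene'); s=get_state(); p=s['position']
for ua,ub in [((226.3,258.5),(225.5,156.0)),((225,255),(226,156.5))]:
    f=lambda X: np.r_[proj(a,[X])[0]-ua, proj(b,[X])[0]-ub]
    r=least_squares(f,p); print(np.round(r.x,4),'res',np.round(r.fun,1))
print(p, s['clock'])
print(proj(a,[p]),proj(b,[p]))
import rig; print([n for n in dir(rig) if not n.startswith('_')])
E
```

```text
[ 0.4626 -0.0686  0.1436] res [-0. -0. -0.  0.]
[ 0.4622 -0.0644  0.1458] res [ 0.8  0.8  1.1 -1.1]
[ 0.46401958 -0.06647059  0.13671572] 3.2
[[227.40680532 259.84657982]] [[226.41892956 158.66401554]]
['MotionError', 'get_image', 'get_state', 'nose_length', 'sign_off']
```

```bash
python3 -c "
import rig; print(rig.nose_length)"
python3 -m jog '[0,0,1,0,0,0,0,0,1,0,0,0]'|grep -E 'pos|force';python3 -m jog '[0,0,1,0,0,0,0,0,1,0,0,0]'|grep -E 'pos|force'
```

```text
0.019
position: [0.4639, -0.0665, 0.1356]
contact_force: [0.3, -0.3, 0.7]
position: [0.4639, -0.0665, 0.1346]
contact_force: [0.6, 0.1, 0.1]
```

```bash

python3 -m jog '[0,0,1,0,0,0,0,0,1,0,0,0]'|grep -E 'pos|force'
```

```text
position: [0.4639, -0.0665, 0.1336]
contact_force: [0.7, -0.1, -0.8]
```

```bash

python3 -m jog '[0,0,1,0,0,0,0,0,1,0,0,0]'|grep -E 'pos|force'
```

```text
position: [0.4639, -0.0665, 0.1326]
contact_force: [0.3, 0.2, -0.4]
```

```bash

python3 -m jog '[0,0,1,0,0,0,0,0,1,0,0,0]'|grep -E 'pos|force'
```

```text
position: [0.4639, -0.0664, 0.1316]
contact_force: [-0.1, 0.2, 0.7]
```

```bash

python3 -m jog '[0,0,1,0,0,0,0,0,1,0,0,0]'|grep -E 'pos|force'; python3 - <<'E'
from h import *
a=get_image('side'); b=get_image('scene'); s=get_state(); print(s['contact_force'],s['effort'])
A=cv2.resize(a['frame'][180:300,170:290],(480,480),interpolation=cv2.INTER_CUBIC); B=cv2.resize(b['frame'][110:210,190:270],(384,480),interpolation=cv2.INTER_CUBIC)
cv2.imwrite('pics/c3.png',np.hstack([A,B])[:,:,::-1])
E
```

```text
position: [0.4639, -0.0664, 0.1306]
contact_force: [0.0, 0.1, -0.6]
[-0.10712658 -0.76827636  0.15252461] [ 4.26150364e-04 -3.30944645e+01 -2.11438072e+01 -3.40922888e-04
  1.91856874e-03 -2.83152463e-05]
```

View pics/c3.png

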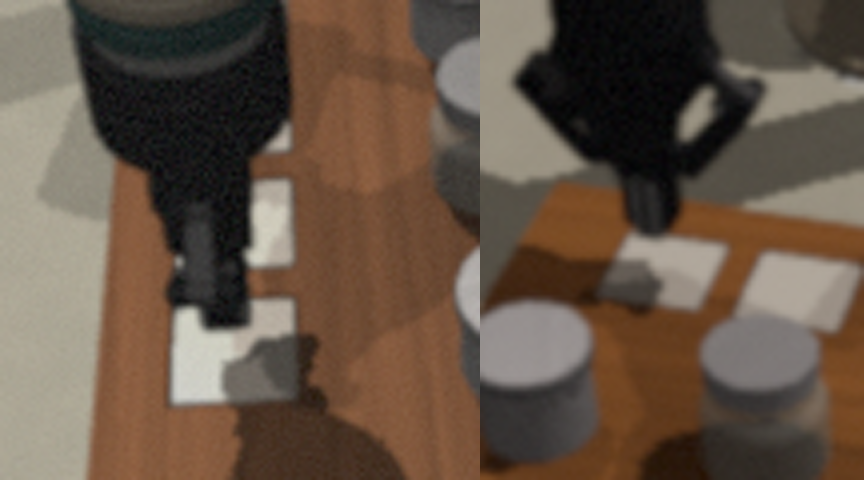

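The tip still stands roughly 15-20 mm above the tile: the dark end is at crop (225,325) and its shadow tip is separate at (235,380). So the fingers end higher than 19 mm ahead of the reported TCP would give. I keep lowering by feel.

```bash

python3 -m jog '[0,0,2,0,0,0,0,0,4,0,0,0,0,0,5,0,0,0,0,0,5,0,0,0]'|grep -E 'clock|pos|force'
```

```text
clock: 5.3
position: [0.4639, -0.0665, 0.1256]
contact_force: [0.9, -0.4, -0.4]
```

```bash

python3 -m jog '[0,0,1,0,0,0,0,0,2,0,0,0,0,0,3,0,0,0,0,0,3,0,0,0]'|grep -E 'pos|force'; python3 - <<'E'
from h import *
a=get_image('side'); b=get_image('scene'); s=get_state(); print(s['contact_force'],s['effort'])
A=cv2.resize(a['frame'][180:300,170:290],(480,480),interpolation=cv2.INTER_CUBIC); B=cv2.resize(b['frame'][110:210,190:270],(384,480),interpolation=cv2.INTER_CUBIC)
cv2.imwrite('pics/c4.png',np.hstack([A,B])[:,:,::-1])
E
```

```text
position: [0.4639, -0.0665, 0.1226]
contact_force: [-0.3, 0.3, -0.3]
[ 0.72589107 -0.27118746 -0.11479021] [-4.05824153e-05 -3.32816613e+01 -2.08165473e+01 -3.18941920e-04
  2.38396016e-03 -3.37517641e-06]
```

View pics/c4.png

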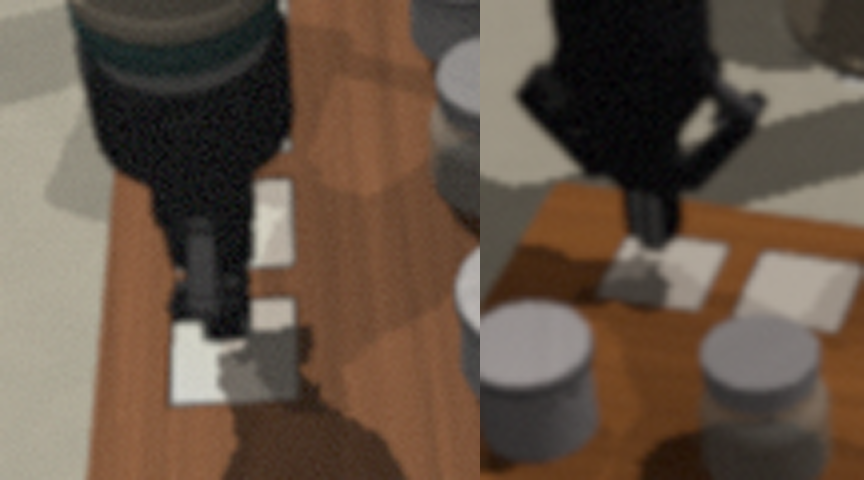

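```bash

python3 -m jog '[0,0,1,0,0,0,0,0,2,0,0,0,0,0,2,0,0,0]'|grep -E 'pos|force'
```

```text
position: [0.4639, -0.0664, 0.1206]
contact_force: [0.5, -0.5, -0.4]
```

```bash

python3 -m jog '[0,0,1,0,0,0,0,0,1,0,0,0]'|grep -E 'pos|force'
```

```text
position: [0.4639, -0.0665, 0.1196]
contact_force: [0.3, 0.8, 0.8]
```

```bash

python3 -m jog '[0,0,1,0,0,0,0,0,1,0,0,0]'|grep -E 'pos|force'
```

```text
position: [0.4639, -0.0664, 0.1186]
contact_force: [-0.1, 1.1, -0.4]
```

```bash

python3 -m jog '[0,0,1,0,0,0,0,0,1,0,0,0]'|grep -E 'pos|force'
```

```text
position: [0.4639, -0.0665, 0.1176]
contact_force: [0.5, -0.6, -0.2]
```

```bash

python3 -m jog '[0,0,1,0,0,0,0,0,1,0,0,0]'|grep -E 'clock|pos|force'
```

```text
clock: 7.28
position: [0.4639, -0.0664, 0.1166]
contact_force: [1.2, 0.0, -0.5]
```

```bash

cat > look.py <<'E'
from h import *
import sys
a=get_image('side'); b=get_image('scene'); s=get_state(); print(s['clock'],s['contact_force'])
A=cv2.resize(a['frame'][180:300,170:290],(480,480),interpolation=cv2.INTER_CUBIC); B=cv2.resize(b['frame'][110:210,190:270],(384,480),interpolation=cv2.INTER_CUBIC)
cv2.imwrite('pics/%s.png'%sys.argv[1],np.hstack([A,B])[:,:,::-1])
E
python3 look.py c5
```

```text
7.375 [ 0.11427803 -0.70855522  0.19323562]
```

View pics/c5.png

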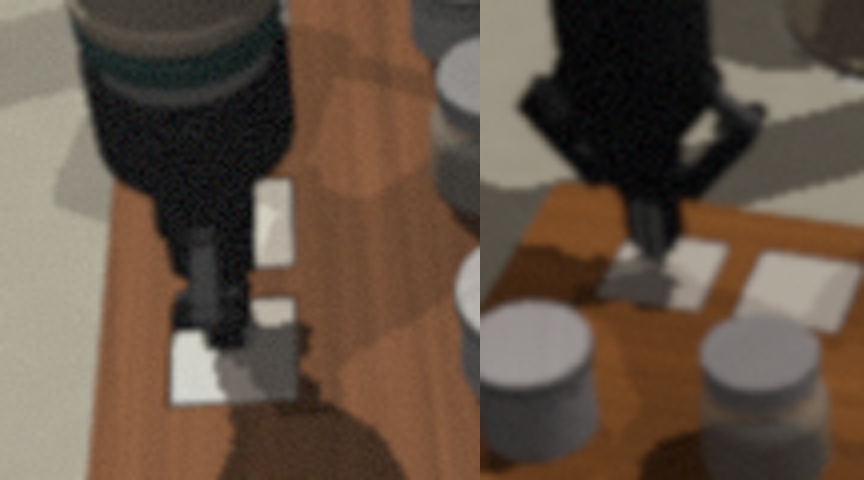

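The fingertip (crop 228,347) and its shadow have almost met, so contact is a few mm off. I go on in 1 mm steps.

```bash

python3 -m jog '[0,0,1,0,0,0,0,0,1,0,0,0]'|grep -E 'pos|force'
```

```text
position: [0.4639, -0.0665, 0.1156]
contact_force: [0.5, -0.6, -0.9]
```

```bash

python3 -m jog '[0,0,1,0,0,0,0,0,1,0,0,0]'|grep -E 'pos|force'
```

```text
position: [0.4639, -0.0665, 0.1146]
contact_force: [-0.2, -0.2, -0.0]
```

```bash

python3 -m jog '[0,0,1,0,0,0,0,0,1,0,0,0]'|grep -E 'clock|pos|force'
```

```text
clock: 8.12
position: [0.4639, -0.0664, 0.1136]
contact_force: [-0.5, 0.2, 0.4]
```

```bash

python3 -m jog '[0,0,1,0,0,0,0,0,1,0,0,0]'|grep -E 'pos|force'
```

```text
position: [0.4639, -0.0665, 0.1126]
contact_force: [-0.7, 0.2, -1.0]
```

```bash

python3 -m jog '[0,0,1,0,0,0,0,0,1,0,0,0]'|grep -E 'clock|pos|force'; python3 look.py c6
```

```text
clock: 8.62
position: [0.4639, -0.0664, 0.1116]
contact_force: [-0.6, -0.5, -0.5]
8.725 [ 0.31830347 -0.1218422   0.22290571]
```

View pics/c6.png

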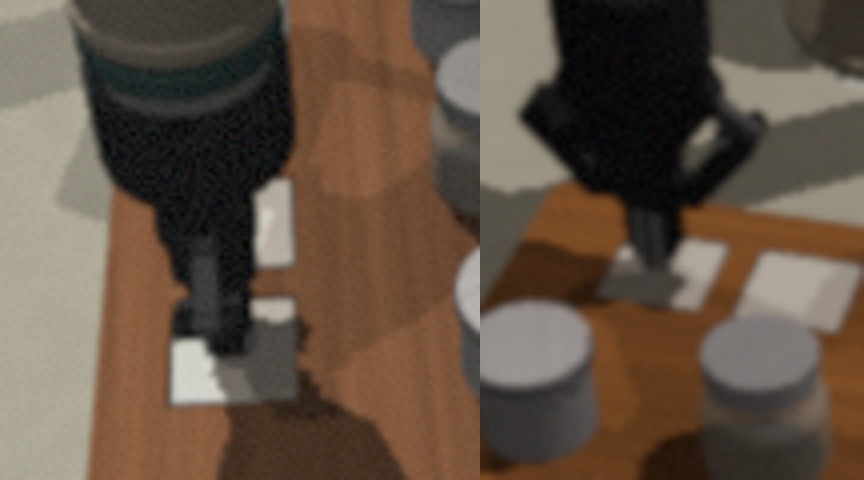

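```bash

python3 -m jog '[0,0,1,0,0,0,0,0,1,0,0,0]'|grep -E 'pos|force'
```

```text
position: [0.4639, -0.0665, 0.1106]
contact_force: [0.7, -0.8, -0.5]
```

```bash

python3 -m jog '[0,0,1,0,0,0,0,0,1,0,0,0]'|grep -E 'pos|force'
```

```text
position: [0.4639, -0.0665, 0.1096]
contact_force: [-0.2, 0.2, -0.6]
```

```bash

python3 -m jog '[0,0,1,0,0,0,0,0,1,0,0,0]'|grep -E 'pos|force'
```

```text
position: [0.4639, -0.0665, 0.1086]
contact_force: [-0.3, 0.5, -0.4]
```

```bash

python3 -m jog '[0,0,1,0,0,0,0,0,1,0,0,0]'|grep -E 'clock|pos|force'; python3 look.py c7
```

```text
clock: 9.72
position: [0.4639, -0.0665, 0.1076]
contact_force: [-1.0, -0.6, -0.4]
9.825 [ 0.28987266  0.80665011 -0.82217287]
```

View pics/c7.png

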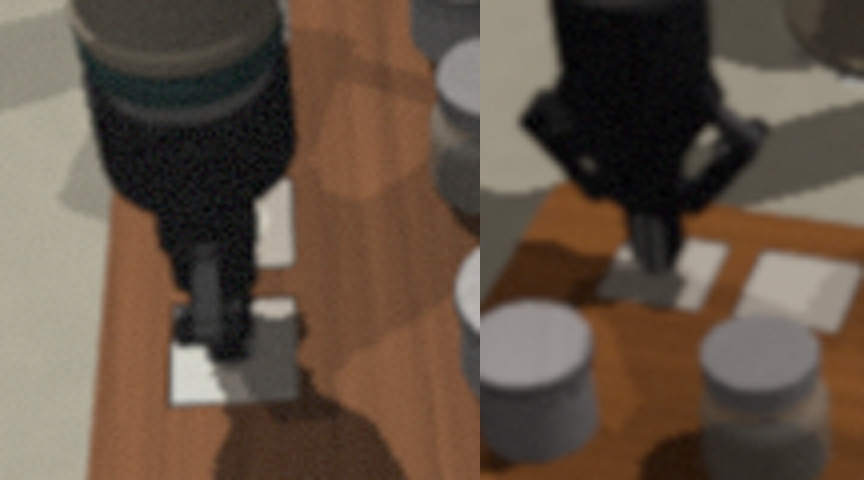

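```bash

python3 -m jog '[0,0,1,0,0,0,0,0,1,0,0,0]'|grep -E 'pos|force'
```

```text
position: [0.4639, -0.0665, 0.1066]
contact_force: [-0.5, -0.2, -0.0]
```

```bash

python3 -m jog '[0,0,1,0,0,0,0,0,1,0,0,0]'|grep -E 'pos|force'
```

```text
position: [0.464, -0.0665, 0.1064]
contact_force: [-1.5, 0.9, 6.2]
```

```bash

python3 -m jog '[0,0,1,0,0,0,0,0,1,0,0,0]'|grep -E 'clock|pos|force'
```

```text
clock: 10.58
position: [0.4641, -0.0665, 0.1064]
contact_force: [-3.5, 0.3, 12.7]
```

Contact came at a reported TCP height of 0.1064, reaching 12.7 N with no movement, so tile 1 is solid. That also calibrates the contact height. On to tile 2, 74 mm along tool -y.

```bash

python3 -m jog '[0,0,-8,0,0,0, 0,-37,-10,0,0,0, 0,-74,-10,0,0,0, 0,-74,-7,0,0,0, 0,-74,-4,0,0,0, 0,-74,-4,0,0,0]'|grep -E 'clock|pos|force'
python3 -m jog '[0,0,1,0,0,0,0,0,1,0,0,0]'|grep -E 'pos|force'
```

```text
clock: 11.32
position: [0.4686, 0.0066, 0.1083]
contact_force: [-0.3, -0.5, 0.2]
position: [0.4688, 0.0069, 0.1076]
contact_force: [-1.0, 0.5, 0.9]
```

```bash

python3 -m jog '[0,0,1,0,0,0,0,0,1,0,0,0]'|grep -E 'pos|force'
```

```text
position: [0.4688, 0.0073, 0.1066]
contact_force: [0.1, 0.1, 0.0]
```

```bash

python3 -m jog '[0,0,1,0,0,0,0,0,1,0,0,0]'|grep -E 'clock|pos|force'
```

```text
clock: 12.08
position: [0.4689, 0.0073, 0.1064]
contact_force: [-1.6, -0.4, 5.0]
```

```bash

python3 -m jog '[0,0,1,0,0,0,0,0,1,0,0,0]'|grep -E 'clock|pos|force'
```

```text
clock: 12.32
position: [0.4689, 0.0073, 0.1064]
contact_force: [-3.0, -0.7, 14.0]
```

Tile 2 is solid: 14 N with no movement. On to tile 3.

```bash

python3 -m jog '[0,0,-8,0,0,0, 0,-37,-10,0,0,0, 0,-74,-10,0,0,0, 0,-74,-7,0,0,0, 0,-74,-3,0,0,0, 0,-74,-3,0,0,0]'|grep -E 'clock|pos|force'
python3 -m jog '[0,0,1,0,0,0,0,0,1,0,0,0]'|grep -E 'pos|force'
```

```text
clock: 13.08
position: [0.4732, 0.0804, 0.1072]
contact_force: [0.2, 0.9, -0.4]
position: [0.4737, 0.0807, 0.1067]
contact_force: [0.1, 0.5, -0.1]
```

```bash

python3 -m jog '[0,0,1,0,0,0,0,0,1,0,0,0]'|grep -E 'clock|pos|force'
```

```text
clock: 13.58
position: [0.4739, 0.0808, 0.1064]
contact_force: [-1.7, 0.1, 4.5]
```

```bash

python3 -m jog '[0,0,1,0,0,0,0,0,1,0,0,0]'|grep -E 'clock|pos|force'
```

```text
clock: 13.82
position: [0.4739, 0.0808, 0.1064]
contact_force: [-3.2, -1.6, 11.5]
```

Tile 3 is solid at 11.5 N. On to tile 4.

```bash

python3 -m jog '[0,0,-8,0,0,0, 0,-37,-10,0,0,0, 0,-74,-10,0,0,0, 0,-74,-7,0,0,0, 0,-74,-3,0,0,0, 0,-74,-3,0,0,0]'|grep -E 'clock|pos|force'
python3 -m jog '[0,0,1,0,0,0,0,0,1,0,0,0]'|grep -E 'pos|force'
```

```text
clock: 14.58
position: [0.478, 0.1541, 0.1071]
contact_force: [-0.5, 0.1, 0.5]
position: [0.4786, 0.1546, 0.1067]
contact_force: [-0.3, -0.5, -0.3]
```

```bash

python3 -m jog '[0,0,1,0,0,0,0,0,1,0,0,0]'|grep -E 'clock|pos|force'
```

```text
clock: 15.08
position: [0.4787, 0.1547, 0.1064]
contact_force: [-1.4, -0.3, 4.6]
```

```bash

python3 -m jog '[0,0,1,0,0,0,0,0,1,0,0,0]'|grep -E 'clock|pos|force'
```

```text
clock: 15.32
position: [0.4787, 0.1547, 0.1064]
contact_force: [-2.3, -2.0, 12.2]
```

Tile 4 is solid at 12.2 N. Tile 5 should be the catch, but I feel it first all the same.

```bash

python3 -m jog '[0,0,-8,0,0,0, 0,-37,-10,0,0,0, 0,-74,-10,0,0,0, 0,-74,-7,0,0,0, 0,-74,-3,0,0,0, 0,-74,-3,0,0,0]'|grep -E 'clock|pos|force'
python3 -m jog '[0,0,1,0,0,0,0,0,1,0,0,0]'|grep -E 'pos|force'
```

```text
clock: 16.08
position: [0.4828, 0.2279, 0.1071]
contact_force: [0.4, -0.5, 0.5]
position: [0.4834, 0.2284, 0.1067]
contact_force: [1.3, 0.5, 0.3]
```

```bash

python3 -m jog '[0,0,1,0,0,0,0,0,1,0,0,0]'|grep -E 'clock|pos|force'
```

```text
clock: 16.58
position: [0.4836, 0.2286, 0.106]
contact_force: [0.1, -1.2, 3.3]
```

```bash

python3 -m jog '[0,0,1,0,0,0,0,0,1,0,0,0]'|grep -E 'clock|pos|force'
```

```text
clock: 16.82
position: [0.4836, 0.2286, 0.1049]
contact_force: [0.6, -2.7, 3.3]
```

```bash

python3 -m jog '[0,0,1,0,0,0,0,0,1,0,0,0]'|grep -E 'clock|pos|force'
```

```text
clock: 17.08
position: [0.4836, 0.2286, 0.1037]
contact_force: [0.1, -2.7, 5.2]
```

Tile 5 gives: it went down 2.7 mm at about 3-5 N. Now I press it home.

```bash

python3 -m jog '[0,0,1,0,0,0,0,0,2,0,0,0,0,0,3,0,0,0,0,0,4,0,0,0,0,0,5,0,0,0,0,0,5,0,0,0]'|grep -E 'clock|pos|force'; python3 - <<'E'
from h import *
im=get_image('side'); cv2.imwrite('pics/side8.png',im['frame'][:,:,::-1]); print(get_state()['contact_force'])
E
```

```text
clock: 17.82
position: [0.4836, 0.2286, 0.0988]
contact_force: [1.3, -4.1, 5.6]
[ 0.06786797 -4.48459983  5.03755455]
```

View pics/side8.png

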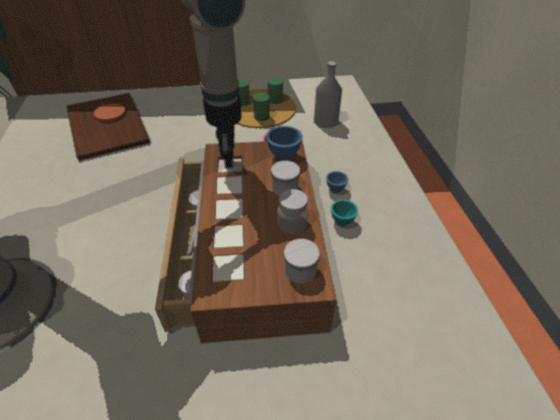

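The tray is already sliding out on the left side (front board at about x=175). The tile is about 7.6 mm down, so I press the last bit to the stop, hold, and look before lifting.

```bash

python3 -m jog '[0,0,1,0,0,0,0,0,1,0,0,0,0,0,1,0,0,0,0,0,1,0,0,0]'|grep -E 'clock|pos|force'; python3 -m jog '[0,0,-4,0,0,0,0,0,-8,0,0,0,0,0,-14,0,0,0,0,0,-30,0,0,0,0,0,-50,0,0,0,0,0,-75,0,0,0,0,0,-100,0,0,0,0,0,-110,0,0,0,0,0,-110,0,0,0]'|grep -E 'clock|pos|force'; python3 - <<'E'
from h import *
for n in('side','scene'):
    im=get_image(n); cv2.imwrite(f'pics/{n}9.png',im['frame'][:,:,::-1])
E
```

```text
clock: 18.38
position: [0.4836, 0.2286, 0.0984]
contact_force: [-1.4, -3.8, 9.3]
clock: 19.5
position: [0.4834, 0.2293, 0.2077]
contact_force: [-0.3, -0.0, -0.4]
```

View pics/side9.png

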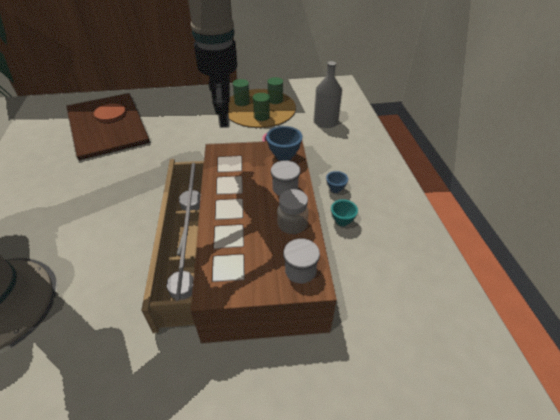

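View pics/scene9.png

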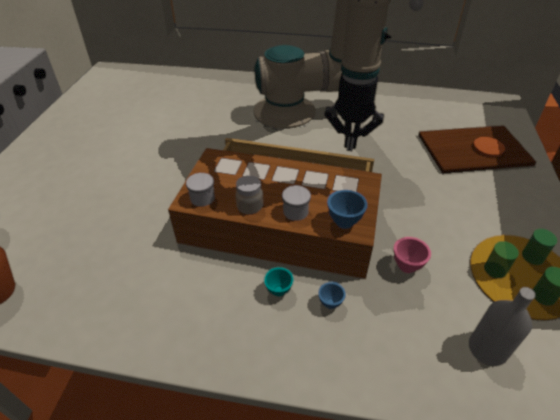

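The tray is out, with its front board's outer edge at about x=152-168 in the side view. The tile is back flush, the objects stand unchanged, and the hand is clear. I wait a second and measure the travel and whether it still moves.

```bash

python3 -m jog '[0,0,0,0,0,0,0,0,0,0,0,0,0,0,0,0,0,0,0,0,0,0,0,0,0,0,0,0,0,0,0,0,0,0,0,0,0,0,0,0,0,0,0,0,0,0,0,0]'|grep -E 'clock|pos|force'; python3 - <<'E'
from h import *
im=get_image('side'); old=cv2.imread('pics/side9.png')[:,:,::-1]; o0=cv2.imread('pics/side0.png')[:,:,::-1]
f=im['frame']; cv2.imwrite('pics/side10.png',cv2.resize(f[140:340,130:360],None,fx=3,fy=3)[:,:,::-1])
d=np.abs(f.astype(int)-old.astype(int)).sum(2); print('tray region diff 9->10',d[160:330,140:200].mean(), 'bg',d[350:400,300:400].mean())
d=np.abs(f.astype(int)-o0.astype(int)).sum(2); print('objects diff vs start',d[125:285,265:325].mean(), 'bg',d[350:400,400:440].mean())
a=np.radians(-3.8); c=np.array([.4735,.083])+60e-3*np.array([np.cos(a),np.sin(a)])
for h in (.09,):
  for tr in (.07,.08,.09):
    for y in (-.2,0,.2):
      x=-.12-tr; P=[c[0]+x*np.cos(a)-y*np.sin(a),c[1]+x*np.sin(a)+y*np.cos(a),h]; print(tr,y,np.round(proj(im,[P])[0],1))
E
```

```text
clock: 20.6
position: [0.4834, 0.2289, 0.2077]
contact_force: [0.1, -0.1, -1.1]
tray region diff 9->10 6.848039215686274 bg 5.1286
objects diff vs start 36.251666666666665 bg 29.517
0.07 -0.2 [152.6 305.6]
0.07 0 [166.8 220.3]
0.07 0.2 [176.6 160.5]
0.08 -0.2 [146.6 306. ]
0.08 0 [161.8 220.6]
0.08 0.2 [172.4 160.7]
0.09 -0.2 [140.6 306.5]
0.09 0 [156.9 220.9]
0.09 0.2 [168.2 160.9]
```

View pics/side10.png

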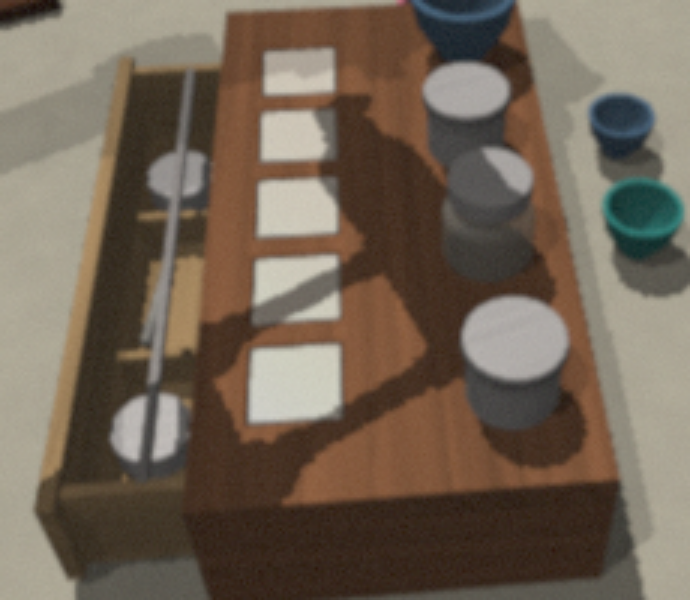

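The front board's outer edge is at (157,220) and (169,160). That matches the projection for 90 mm travel (156.9 and 168.2, taking the board's top at 90 mm), and the tray has stopped moving. The objects are unmoved, so I hand in.

```bash
python3 -c "
from rig import *
print(sign_off()); s=get_state(); print(s['clock'],s['contact_force'])"
```

```text
the job is handed in; nothing more can be done
None
the job is handed in; nothing more can be done
```

The tray is fully out and the job is handed in, at about 20.7 s on the robot's clock. I pressed the tiles in turn along the row. The first four held solid, at 11.5 to 14 N. The fifth, at the far +y end (by the mortar), gave at about 3 N, and I pressed it 8 mm down to its stop with about 9 N and lifted clear.

**Last checks**
- **Tray:** its front edge sits where about 90 mm of travel should put it, taking the board's top as 90 mm high, and it did not move over the last second.
- **Other things:** the tile is flush again. The tins, jar and mortar look unmoved by eye. A picture difference against the start could not settle it, because the arm's shadows had changed.
- **Hand:** it stopped about 110 mm above the pressed tile, reading no force beyond noise.

**One disagreement:** contact came with the reported tool height about 28 mm lower than the stated 19 mm fingertip length would give. The camera views agreed that the tip was higher than that, so I found the contact height by touch.

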